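# Slide two ballast discs into the pockets of a display stand

### The job

Two loose steel weights, a large and a small disc, lie on top of the wooden display stand. With the fingertips only, gently push each disc across the stand until it drops flat and flush into the round recess that fits it: the large disc into the wide one, the small disc into the narrow one. Slide them, do not squeeze or lift them or push them off the stand, and leave the stone, the wood offcut and the lidded white pot beside the stand where they are.

Things in the scene. Friction and masses are not known exactly. Their poses are not given: they have to be found in the camera images.
- stand: wooden display stand, a block 120 x 170 x 22 mm (x, y, z of its own frame) that is fixed to the bench and cannot move; origin at the centre of its underside on the bench, top 22 mm above the bench. Two blind round recesses 8 mm deep are sunk in its top at own x = +28 mm: the wide one at own y = +38 mm, the narrow one at y = -38 mm. The discs start on the x-negative half, either of them opposite either recess.
- wide_recess (a point): centre of the mouth of the wide round recess, level with the stand's top; 50 mm diameter, 8 mm deep, flat floor; for the large disc (2 mm play all round)
- narrow_recess (a point): centre of the mouth of the narrow round recess, level with the stand's top; 40 mm diameter, 8 mm deep, flat floor; for the small disc (2 mm play all round)
- large_disc_centre (a point): centre (half-way up) of the larger of the two loose plain steel discs: 46 mm diameter, 8 mm thick, about 100 g, flat, lying loose on top of the wooden stand at the start (its centre is then 4 mm above the stand's top). It slides with a light push; z is its axis. Seated, its top is flush with the stand. It is too wide for the narrow recess.
- small_disc_centre (a point): centre (half-way up) of the smaller of the two loose plain steel discs: 36 mm diameter, 8 mm thick, about 60 g, flat, lying loose on top of the wooden stand at the start (its centre is then 4 mm above the stand's top). It slides with a light push; z is its axis. Seated, its top is flush with the stand. It would also fall into the wide recess, from which it cannot be pushed out again.
- large_disc: the large disc itself; origin at the centre of its underside
- small_disc: the small disc itself; origin at the centre of its underside
- stone: loose grey-brown pebble, 28 x 42 x 28 mm, on the bench beyond the stand's y-positive end; origin under its centre; leave alone
- offcut: loose half-disc wood offcut, 37 x 52 x 21 mm, on the bench beyond the stand's y-negative end; origin under its centre; leave alone
- white_pot: loose white lidded pot, 44 mm diameter, 38 mm high, on the bench beyond the stand's x-positive side; origin under its centre; leave alone
Mind the look-alikes: they are no part of the job. Leave any blue or orange look-alike of the small_disc alone.

How it is judged:
By the outcome, as a careful person would: the job done as asked, in the order asked, and still so for the second after the job is handed in, with the robot touching nothing.
It also fails if it takes over 72 s, if anything falls off the work surface, if the arm or the gripper's body presses on something with over 40 N, if the wrist force passes 120 N, or if a joint passes its speed limit or range.

### The arm

A 6-joint arm with a two-finger parallel gripper is mounted at the origin on the work surface; the furniture and walls round the work are solid. World frame = base frame: x ahead of the robot, y to its left, z up, the work surface at z = 0. Lengths are in m, angles in rad, forces in N, time in s.
With the tool pointing down it reaches from about 0.425 to 0.95 m from the base axis. Payload 3.5 kg.
Tool frame: the origin (TCP) lies at the very end of the fingers, on their centre line; the grasp point (between the pads) lies 19 mm behind it; z points along the fingers, y is the line along which they close (so a half turn about z gives the same grasp; the last joint's range is limited). The gripper opens to 85 mm and grips with 20 to 120 N. Pads are 22 mm wide; open, the fingers measure 114 mm over their backs; the gripper's body (76 mm by 85 mm) begins 54 mm behind the grasp point. The pads swing forward as they close: fully open they stand 13 mm farther back than shut.
Start: joints at [-1.316, 0.286, 1.577, -0, 1.279, -0.15], TCP at [0.266, -0.62, 0.231] pointing down, gripper open.
Joint ranges: [-2.77, 2.77], [-0.9, 2.22], [0.21, 2.48], [-1.53, 4.67], [0.24, 2.81], [-2.84, 2.84]. Speed limits (rad/s): [2.79, 2.79, 3.14, 3.14, 3.14, 3.14].

### API

Orientations are given as a unit quaternion [x, y, z, w].
In Python, from plant import ctrl gives the robot as it stands.
- The arm moves only by the tool carry_out, never from a script. Its argument "deltas" is one flat list of numbers, 6 for each row, row after row: the shift along the tool's x, y, z in m, then the turn, a rotation vector about the tool's x, y, z in rad. A call has 1 to 5 rows; each row is the pose to reach, as a shift and turn from the pose commanded when the call began, along the tool's axes at that moment; what a row does not reach only later rows make up. A row lasts 1/8 s, in which the tool goes at most 62.5 mm and 10.7 degrees, less where a joint would pass 70% of its speed; a pose out of reach is approached as far as the arm can. A call with a gripper value outside its range is refused whole. "grip" is the opening in per cent of the stroke, from 0 (shut) to 100 (fully open), set as the call begins (left out, the last holds). The fingers move at their own pace and stop on an object; "grip_force" is the grip in N (left out, the last holds). Time passes only in rows, so rows that repeat a pose let the fingers close. It gives the time, the measured TCP pose, the force, the opening and the grip force at its end, in the units of the state.
- ctrl.get_state(): the state, without advancing time (a new reading comes with each control period).
- ctrl.read_camera(name): name is "scene" or "top" or "wrist"; returns (picture, depth): 480x640x3 uint8, red, green, blue; 480x640 float32, m along the optical axis (not along the pixel's ray), 0 where there is no reading.
- ctrl.camera_model(name): a dict with "intrinsics" (3x3 intrinsics, pixels), "extrinsics" (4x4, takes a point from world to camera coordinates); the wrist camera has in their place "hand_eye" (4x4, takes a point from camera to tool coordinates, whose origin is the TCP and whose axes are the flange's). Camera axes: x right, y down, z forward; pixel columns grow to the right and rows downward; lengths in m; the calibration is good to about 2 mm. A picture is of the moment at which its call begins: read the wrist's pose just before it. camera_model takes no time and is no camera call.
- ctrl.sign_off(): hands the job in; it is judged then, once.
Trained networks look in the newest picture that a camera, given by its name, has taken for a name from the list of things; names that differ only in an ending like _2 or _b are one class to them, and where a whole thing is asked for, a point or a joint stands for the part that bears it (a point fixed in the world has none). Each returns a list of dicts, best first, with "score" (0 to 1); they miss things now and then, are a little off and sometimes report something else, mostly with a low value. They report only what shows in the picture. A call takes as long as a camera call. They do not tell look-alikes from the thing itself.
- ctrl.find_in(camera, query): "uv" ([column, row] in pixels, amid what is visible of it).
The state is a dict: "time": time; "qpos": joint angles; "dq": joint speeds; "joint_efforts": joint torques, N m; "eef_pos": TCP position; "tcp_rot": TCP orientation; "contact_force": force on the tool from outside, world axes, zero at the start; "wrist_torque": the same for the moment, N m; "opening": opening from 0.0 (shut) to 1.0 (fully open); "finger_force": force on a finger pad.
Only numpy, scipy, OpenCV 4.12 (cv2) and the standard library are available. Lean on these libraries where they do the work, as an engineer would, in place of code of your own. Each camera call takes 0.05 s, during which the arm holds its last target. There are 200 camera calls.

## Working session

There is one attempt and no reset: what is moved stays moved. The work goes in short steps, Python scripts to look and compute and a tool call to move; the robot and the scene stay as the last step left them, time stands still between calls to the robot, and variables do not carry over. Pictures are saved under pics/ and viewed, at most 10 in all, crops included, and the job is handed in when it is done.

Besides the shell and the picture viewer there is one more tool, called after "Request:" by a JSON object that holds its "name" and its "arguments", one argument or row to a line. carry_out: Moves the arm, as the interface text tells. Its arguments: {"type":"object","properties":{"deltas":{"type":"array"},"grip":{"type":"number"},"grip_force":{"type":"number"}},"required":["deltas"]}

```bash
mkdir -p pics; python3 - <<'E'
from plant import ctrl
import cv2,numpy as np
for c in("top","scene"):
    im,d=ctrl.read_camera(c); cv2.imwrite(f"pics/{c}0.png",im[:,:,::-1]); np.save(f"{c}_d.npy",d)
    m=ctrl.camera_model(c); print(c,m["intrinsics"],m["extrinsics"])
    for q in("stand","wide_recess","narrow_recess","large_disc","small_disc"):
        print(q,[(np.round(x["uv"]),round(x["score"],2)) for x in ctrl.find_in(c,q)])
s=ctrl.get_state();print(s)
E
```

```text
top [[544.96504219   0.         318.83179982]
 [  0.         544.96504219 239.21551978]
 [  0.           0.           1.        ]] [[ 0.01569607 -0.99951866  0.02675974 -0.04001243]
 [-0.99645079 -0.01785029 -0.08226295  0.5397397 ]
 [ 0.08270102 -0.02537356 -0.99625134  0.87410981]
 [ 0.          0.          0.          1.        ]]
stand [(array([280., 236.]), 0.82)]
wide_recess [(array([279., 234.]), 0.89)]
narrow_recess [(array([278., 234.]), 0.86), (array([210., 264.]), 0.32)]
large_disc [(array([256., 262.]), 0.94)]
small_disc [(array([423., 222.]), 0.81), (array([423., 282.]), 0.73), (array([308., 252.]), 0.58)]
scene [[438.70284245   0.         311.52433134]
 [  0.         438.70284245 232.26176714]
 [  0.           0.           1.        ]] [[-0.55006847 -0.83509849 -0.00593212  0.30777024]
 [-0.59924324  0.39964126 -0.69368177  0.36622555]
 [ 0.58166332 -0.37801769 -0.72025718  0.56842222]
 [ 0.          0.          0.          1.        ]]
stand [(array([296., 258.]), 0.88), (array([324., 249.]), 0.61)]
wide_recess [(array([325., 249.]), 0.4)]
narrow_recess [(array([298., 257.]), 0.78)]
large_disc [(array([298., 277.]), 0.85)]
small_disc [(array([388., 206.]), 0.6), (array([415., 231.]), 0.46)]
{'time': 0.6, 'qpos': array([-1.31598996e+00,  2.86265418e-01,  1.57664827e+00, -5.83734684e-06,
        1.27860833e+00, -1.50029677e-01]), 'dq': array([ 0.00042453,  0.00133988, -0.0002658 ,  0.00160698,  0.00150607,
       -0.00058971]), 'joint_efforts': array([-1.65582685e-03, -4.05670452e+01, -2.92740905e+01, -1.61048638e-04,
        7.06449937e-04,  8.62213980e-07]), 'eef_pos': array([ 0.26587003, -0.62044063,  0.231376  ]), 'tcp_rot': array([ 9.79583157e-01,  2.01039393e-01, -9.41870696e-07,  3.54137525e-05]), 'contact_force': array([ 0.31135967,  0.08592946, -0.0278124 ]), 'wrist_torque': array([-0.01704269, -0.00808977, -0.05031721]), 'finger_force': 0.0, 'opening': 0.9993935795703841}
```

View pics/top0.png

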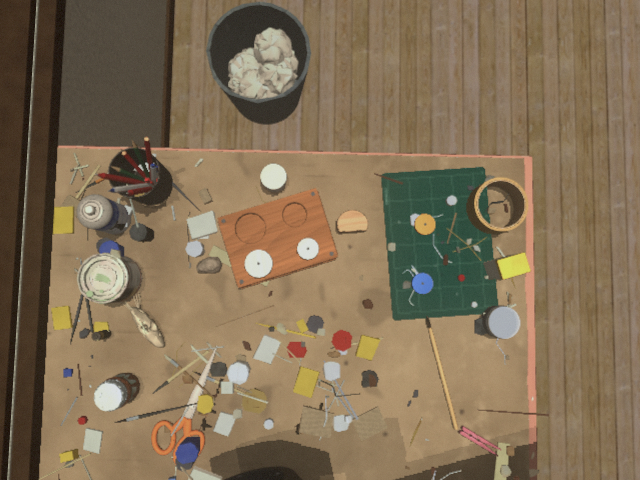

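View pics/scene0.png

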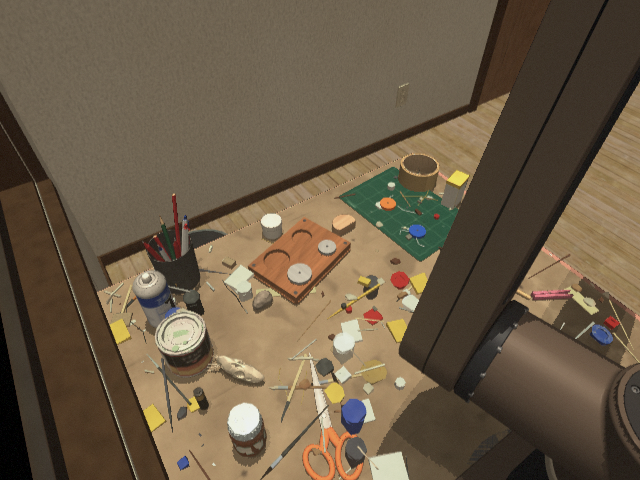

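The top view shows the stand around (278,238). The wide recess is at (250,228) and the narrow one at (295,214). The large disc at (258,263) and the small disc at (308,248) each lie opposite their own recess; the orange and blue look-alikes are over on the mat. I'll measure these positions more precisely.

```bash
cat > h.py <<'E'
import cv2,numpy as np
from scipy.spatial.transform import Rotation as R
from plant import ctrl
def cam(name):
    m=ctrl.camera_model(name); K=np.array(m["intrinsics"])
    if "extrinsics" in m: T=np.linalg.inv(np.array(m["extrinsics"]))
    else:
        s=ctrl.get_state(); W=np.eye(4); W[:3,:3]=R.from_quat(s["tcp_rot"]).as_matrix(); W[:3,3]=s["eef_pos"]
        T=W@np.array(m["hand_eye"])
    return K,T
def toplane(uv,z,K,T):
    uv=np.atleast_2d(uv).astype(float)
    r=np.c_[(uv[:,0]-K[0,2])/K[0,0],(uv[:,1]-K[1,2])/K[1,1],np.ones(len(uv))]@T[:3,:3].T
    o=T[:3,3]; return o[:2]+r[:,:2]*((z-o[2])/r[:,2])[:,None]
def rectify(im,z,K,T,x0,y0,n,mm=0.5):
    "square n x n px map of plane z, centre x0,y0; row grows with -x, col with -y"
    g=(np.arange(n)-n/2)*mm/1000
    X=x0-g[:,None]+0*g[None]; Y=y0-g[None]+0*g[:,None]
    P=np.stack([X,Y,np.full_like(X,z)],-1); C=(P-T[:3,3])@T[:3,:3]
    u=C[...,0]/C[...,2]*K[0,0]+K[0,2]; v=C[...,1]/C[...,2]*K[1,1]+K[1,2]
    return cv2.remap(im,u.astype(np.float32),v.astype(np.float32),cv2.INTER_LINEAR)
E
python3 - <<'E'
from h import *
im=cv2.imread("pics/top0.png"); K,T=cam("top")
hsv=cv2.cvtColor(im,cv2.COLOR_BGR2HSV)
c=toplane([[278,238]],.022,K,T)[0]; print(c)
for n,uv in dict(large=(258,263),small=(308,248)).items():
    u,v=uv; w=18; sub=hsv[v-w:v+w,u-w:u+w]; m=((sub[...,1]<60)&(sub[...,2]>120)).astype(np.uint8)
    N,l,st,ce=cv2.connectedComponentsWithStats(m); k=1+np.argmax(st[1:,4]); cn=max(cv2.findContours((l==k).astype(np.uint8),0,2)[0],key=len)
    p=toplane(cn[:,0]+[u-w,v-w],.030,K,T); (a,b),r=cv2.minEnclosingCircle((p*1000).astype(np.float32))
    print(n,a,b,r,toplane(ce[k]+[u-w,v-w],.030,K,T)*1000)
print("uv->",toplane([[250,228],[295,214],[221,215],[318,190],[336,260],[239,287]],.022,K,T)*1000)
r=rectify(im,.022,K,T,*c,520); cv2.imwrite("pics/rect0.png",r)
E
```

```text
[0.54120271 0.03622409]
large 498.7569885253906 67.12964630126953 22.98935890197754 [[498.76772269  66.91667041]]
small 524.6080322265625 -12.527073860168457 17.73486328125 [[524.54324489 -12.53444481]]
uv-> [[556.87596976  82.54524271]
 [581.47718166   9.06757012]
 [577.4891113  130.66699868]
 [622.31739688 -28.28901717]
 [506.63636002 -59.71483824]
 [459.97412596  97.88929801]]
```

View pics/rect0.png

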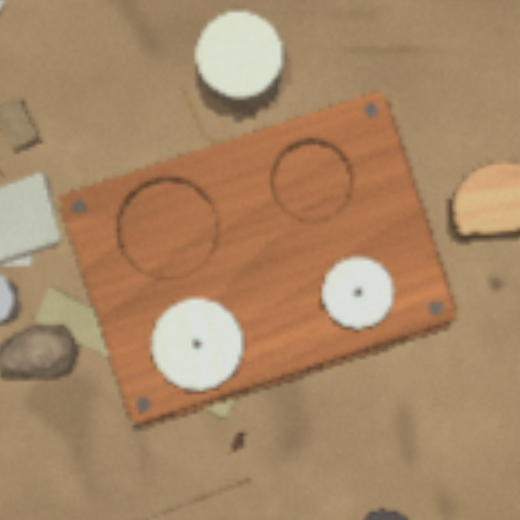

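In the rectified view, the wide recess is at about (557.2, 82.2) mm and the narrow one at (581.2, 10.2). The discs are at (498.8, 67.0) and (524.6, -12.5), and the stand's yaw is about 18°. I'll go above the rear of the large disc, with the fingers partly open to act as a cradle.

Request:
{"name": "carry_out", "arguments": {
  "deltas": [0.02,-0.025,0,0,0,0,0.05,-0.062,0,0,0,0,0.085,-0.105,0,0,0,0,0.12,-0.149,0,0,0,0,0.155,-0.193,0,0,0,0],
  "grip": 25
}}

```text
time: 1.23
eef_pos: [0.3326, -0.3803, 0.2315]
tcp_rot: [0.98, 0.201, 0.0, 0.0]
contact_force: [1.0, 0.1, -0.8]
opening: 0.248
finger_force: 0.0
```

Request:
{"name": "carry_out", "arguments": {
  "deltas": [0.035,-0.043,0,0,0,0,0.07,-0.086,0,0,0,0,0.105,-0.13,0,0,0,0,0.14,-0.173,0,0,0,0,0.175,-0.216,0,0,0,0]
}}

```text
time: 1.85
eef_pos: [0.4084, -0.1128, 0.2318]
tcp_rot: [0.98, 0.201, 0.001, 0.0]
contact_force: [0.5, -0.2, 0.2]
opening: 0.25
finger_force: 0.0
```

Request:
{"name": "carry_out", "arguments": {
  "deltas": [0.035,-0.043,0,0,0,0.05,0.07,-0.086,0,0,0,0.1,0.1,-0.125,0,0,0,0.15,0.11,-0.137,0,0,0,0.15,0.11,-0.137,0,0,0,0.15]
}}

```text
time: 2.48
eef_pos: [0.4553, 0.0551, 0.2313]
tcp_rot: [0.992, 0.128, -0.0, 0.0]
contact_force: [0.3, 0.1, -0.0]
opening: 0.251
finger_force: 0.0
```

```bash
python3 - <<'E'
from h import *
s=ctrl.get_state(); print(s["time"],s["eef_pos"],R.from_quat(s["tcp_rot"]).as_matrix()[:,0],s["opening"])
K,T=cam("wrist"); im,d=ctrl.read_camera("wrist"); cv2.imwrite("pics/w1.png",im[:,:,::-1]); np.save("w1T.npy",T)
print(np.round(T,3),K[0,0], np.round(ctrl.camera_model("wrist")["hand_eye"],3))
E
```

```text
2.475 [0.45530668 0.05505695 0.23134972] [ 9.67126034e-01  2.54297404e-01 -2.55935390e-04] 0.250621531435131
[[ 0.254 -0.919 -0.301  0.533]
 [-0.967 -0.241 -0.08   0.076]
 [ 0.001  0.312 -0.95   0.373]
 [ 0.     0.     0.     1.   ]] 360.2502055974513 [[-0.001 -0.95  -0.312  0.081]
 [ 1.    -0.001 -0.    -0.   ]
 [-0.    -0.312  0.95  -0.142]
 [ 0.     0.     0.     1.   ]]
```

View pics/w1.png

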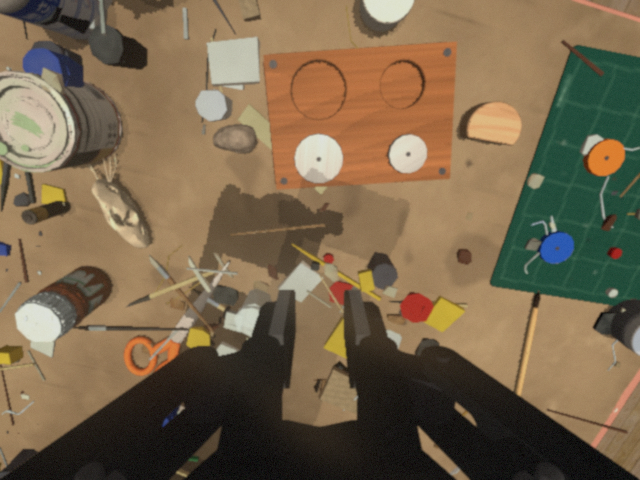

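The wrist view shows the large disc at (319,158) and the small at (408,154). The wide recess is at (319,89), the narrow one at (402,85), and the finger midpoint is near column 319. I'll measure in this view too.

```bash
cat >> h.py <<'E'
def disc(im,uv,w,z,K,T):
    hsv=cv2.cvtColor(im,cv2.COLOR_BGR2HSV); u,v=uv; sub=hsv[v-w:v+w,u-w:u+w]
    m=((sub[...,1]<60)&(sub[...,2]>120)).astype(np.uint8)
    N,l,st,ce=cv2.connectedComponentsWithStats(m); k=1+np.argmax(st[1:,4]); cn=max(cv2.findContours((l==k).astype(np.uint8),0,2)[0],key=len)
    (a,b),r=cv2.minEnclosingCircle((toplane(cn[:,0]+[u-w,v-w],z,K,T)*1000).astype(np.float32)); return np.round([a,b,r],1)
E
python3 - <<'E'
from h import *
K,_=cam("wrist"); T=np.load("w1T.npy"); im=cv2.imread("pics/w1.png")
print(disc(im,(319,158),32,.03,K,T),disc(im,(408,154),26,.03,K,T))
r=rectify(im,.022,K,T,.5412,.0362,520); cv2.imwrite("pics/rect1.png",r)
# ring fit: recess rims, darkest-ring search in both rectified views
for f in("rect0","rect1"):
    g=cv2.GaussianBlur(cv2.cvtColor(cv2.imread(f"pics/{f}.png"),6),(0,0),1.5).astype(float)
    for (cx,cy,rad) in((168,228,50),(312,180,40)):
        a=np.linspace(0,2*np.pi,120); best=min((sum(g[np.round(cy+dy+rad*np.sin(a)).astype(int),np.round(cx+dx+rad*np.cos(a)).astype(int)]),dx,dy) for dx in range(-14,15) for dy in range(-14,15))
        px,py=cx+best[1],cy+best[2]; print(f,541.2+(260-py)*.5,36.2+(260-px)*.5)
E
```

```text
[499.3  67.4  22.5] [524.7 -11.7  17.6]
rect0 556.7 82.2
rect0 580.7 10.200000000000003
rect1 556.7 82.7
rect1 580.2 11.700000000000003
```

View pics/rect1.png

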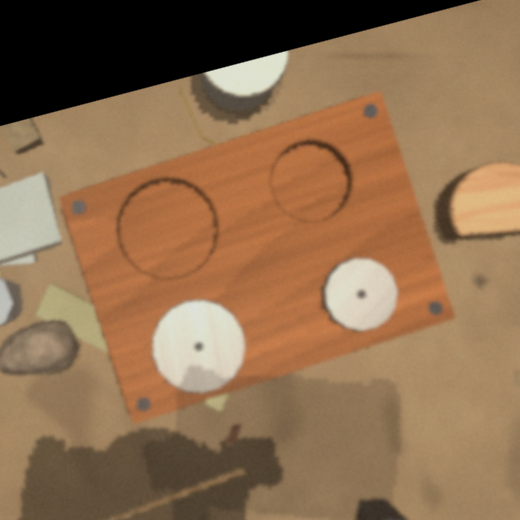

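Request:
{"name": "carry_out", "arguments": {
  "deltas": [0,0,0.04,0,0,0,0,0,0.08,0,0,0,0,0,0.12,0,0,0,0,0,0.16,0,0,0,0,0,0.185,0,0,0]
}}

```text
time: 3.15
eef_pos: [0.454, 0.053, 0.0444]
tcp_rot: [0.992, 0.126, -0.001, -0.0]
contact_force: [0.1, 0.3, 0.3]
opening: 0.253
finger_force: 0.0
```

Request:
{"name": "carry_out", "arguments": {
  "deltas": [0,0,0.012,0,0,0,0,0,0.018,0,0,0,0,0,0.02,0,0,0,0,0,0.021,0,0,0,0,0,0.021,0,0,0]
}}

```text
time: 3.78
eef_pos: [0.4558, 0.0548, 0.026]
tcp_rot: [0.992, 0.127, 0.001, 0.0]
contact_force: [-0.5, -1.0, 1.3]
opening: 0.251
finger_force: 0.0
```

```bash
python3 - <<'E'
from h import *
s=ctrl.get_state(); print(s["time"],s["eef_pos"],s["contact_force"],s["opening"])
im,d=ctrl.read_camera("wrist"); cv2.imwrite("pics/w2.png",im[:,:,::-1])
E
```

```text
3.775 [0.45579093 0.05475998 0.025981  ] [-0.54863424 -1.03878401  1.26549305] 0.25083685977786563
```

View pics/w2.png

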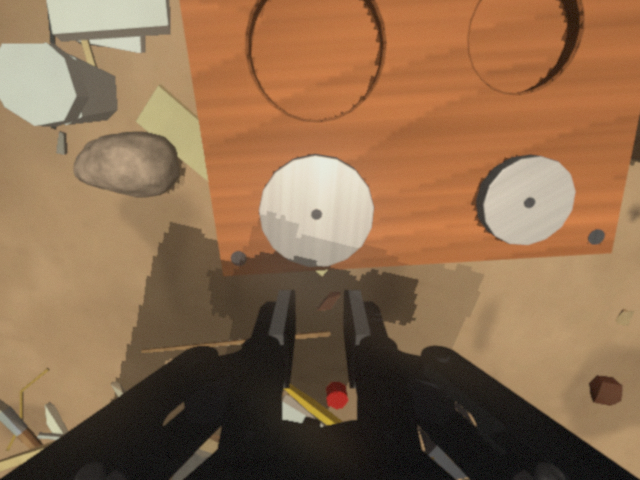

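The fingers straddle the large disc, whose centre is at (316,213), and they're still just off the stand's rear edge. I'll ease forward over the stand and probe down for its top.

Request:
{"name": "carry_out", "arguments": {
  "deltas": [0.004,0,0,0,0,0,0.008,0,0,0,0,0,0.01,0,0,0,0,0,0.01,0,0.0005,0,0,0,0.01,0,0.001,0,0,0]
}}

```text
time: 4.45
eef_pos: [0.4648, 0.0573, 0.0242]
tcp_rot: [0.992, 0.127, -0.0, -0.0]
contact_force: [0.2, 0.5, 0.1]
opening: 0.247
finger_force: 0.0
```

Request:
{"name": "carry_out", "arguments": {
  "deltas": [0,0,0.0005,0,0,0,0,0,0.001,0,0,0,0,0,0.001,0,0,0]
}}

```text
time: 4.82
eef_pos: [0.4649, 0.0573, 0.0233]
tcp_rot: [0.992, 0.127, -0.0, -0.0]
contact_force: [-0.4, -0.0, -0.4]
opening: 0.251
finger_force: 0.0
```

Request:
{"name": "carry_out", "arguments": {
  "deltas": [0.004,0,0,0,0,0,0.008,0,0,0,0,0,0.012,0,0,0,0,0,0.016,0,0,0,0,0,0.02,-0.0005,0,0,0,0]
}}

```text
time: 5.45
eef_pos: [0.4844, 0.0629, 0.0233]
tcp_rot: [0.992, 0.127, -0.0, 0.0]
contact_force: [-0.3, 0.1, 0.2]
opening: 0.252
finger_force: 0.3
```

Request:
{"name": "carry_out", "arguments": {
  "deltas": [0.004,0,0,0,0,0,0.008,0,0,0,0,0,0.012,0,0,0,0,0,0.016,0,0,0,0,0,0.02,-0.0005,0,0,0,0]
}}

```text
time: 6.08
eef_pos: [0.5037, 0.0684, 0.0233]
tcp_rot: [0.992, 0.127, 0.0, 0.0]
contact_force: [0.2, -0.7, -0.1]
opening: 0.251
finger_force: 0.3
```

```bash
python3 - <<'E'
from h import *
s=ctrl.get_state(); print(s["time"],s["eef_pos"],s["contact_force"],s["opening"])
im,d=ctrl.read_camera("wrist"); cv2.imwrite("pics/w3.png",im[:,:,::-1])
E
```

```text
6.075 [0.50369267 0.06835858 0.02334975] [ 0.15090788 -0.74416986 -0.13347904] 0.2511207805172062
```

View pics/w3.png

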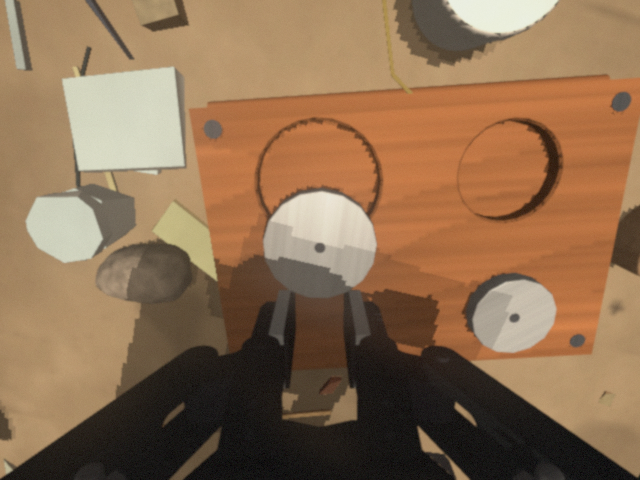

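The disc is in the cradle at (320,247), lined up with the wide recess at about (319,178). There's roughly 24 mm left to go.

Request:
{"name": "carry_out", "arguments": {
  "deltas": [0.004,0,0,0,0,0,0.008,0,0,0,0,0,0.012,0,0,0,0,0,0.015,0,0,0,0,0,0.018,0,0,0,0,0]
}}

```text
time: 6.75
eef_pos: [0.521, 0.0729, 0.0234]
tcp_rot: [0.992, 0.127, -0.0, 0.0]
contact_force: [-0.5, 0.2, 0.6]
opening: 0.248
finger_force: 0.5
```

Request:
{"name": "carry_out", "arguments": {
  "deltas": [0.002,0,0,0,0,0,0.004,0,0,0,0,0,0.006,0,0,0,0,0,0.006,0,0,0,0,0]
}}

```text
time: 7.25
eef_pos: [0.527, 0.0744, 0.0234]
tcp_rot: [0.992, 0.127, 0.0, 0.0]
contact_force: [0.8, 0.1, 1.3]
opening: 0.251
finger_force: 0.0
```

```bash
python3 - <<'E'
from h import *
s=ctrl.get_state(); print(s["time"],s["eef_pos"],s["contact_force"],s["opening"])
im,d=ctrl.read_camera("wrist"); cv2.imwrite("pics/w4.png",im[:,:,::-1])
E
```

```text
7.25 [0.52696642 0.07439004 0.02344858] [0.7803265  0.14550732 1.30136883] 0.2511638979912359
```

View pics/w4.png

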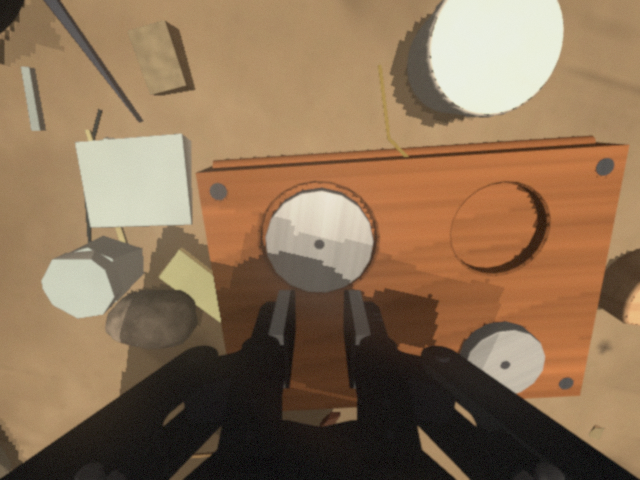

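Request:
{"name": "carry_out", "arguments": {
  "deltas": [-0.003,0,0,0,0,0,-0.01,0,-0.03,0,0,0,-0.03,0.025,-0.05,0,0,-0.05,-0.05,0.06,-0.06,0,0,-0.1,-0.06,0.0875,-0.06,0,0,-0.124]
}}

```text
time: 7.92
eef_pos: [0.4906, -0.0267, 0.0845]
tcp_rot: [0.982, 0.189, 0.001, 0.001]
contact_force: [0.0, -0.4, 0.6]
opening: 0.249
finger_force: 0.0
```

Request:
{"name": "carry_out", "arguments": {
  "deltas": [0,0,0,0,0,0,0,0,0,0,0,0]
}}

```text
time: 8.18
eef_pos: [0.4904, -0.0251, 0.0832]
tcp_rot: [0.982, 0.188, -0.0, -0.0]
contact_force: [1.1, -0.2, -0.6]
opening: 0.251
finger_force: 0.0
```

```bash
python3 - <<'E'
from h import *
s=ctrl.get_state(); print(s["time"],s["eef_pos"],R.from_quat(s["tcp_rot"]).as_matrix()[:,0])
K,T=cam("wrist"); im,d=ctrl.read_camera("wrist"); im=im[:,:,::-1].copy(); r=rectify(im,.022,K,T,.5412,.0362,520)
L=disc(r,(168,228),60,.022,np.eye(3),np.eye(4)) if 0 else None
def z(uvw):
    c=T[:3,:3].T@(np.array(uvw)-T[:3,3]); u,v=(K@c/c[2])[:2].round().astype(int); dd=np.median(d[v-2:v+3,u-2:u+3]); return (u,v,(T[:3,3]+T[:3,:3]@(c/c[2]*dd))[2].round(4))
for p in[(.557,.0824,.022),(.569,.0824,.022),(.557,.094,.022),(.547,.0824,.022),(.557,.070,.022),(.569,.046,.022),(.5246,-.0121,.03),(.581,.0105,.022)]: print(p,z(p))
c=z((.5246,-.0121,.03)); print(disc(im,c[:2],40,.03,K,T)); cv2.imwrite("pics/w5.png",im)
E
```

```text
8.175 [ 0.4903898  -0.0250688   0.08318055] [ 9.29317425e-01  3.69281888e-01 -1.03488609e-04]
(0.557, 0.0824, 0.022) (np.int64(173), np.int64(76), np.float64(0.0215))
(0.569, 0.0824, 0.022) (np.int64(179), np.int64(53), np.float64(0.0212))
(0.557, 0.094, 0.022) (np.int64(151), np.int64(67), np.float64(0.0212))
(0.547, 0.0824, 0.022) (np.int64(169), np.int64(96), np.float64(0.021))
(0.557, 0.07, 0.022) (np.int64(197), np.int64(86), np.float64(0.0216))
(0.569, 0.046, 0.022) (np.int64(248), np.int64(81), np.float64(0.0218))
(0.5246, -0.0121, 0.03) (np.int64(320), np.int64(203), np.float64(0.0292))
(0.581, 0.0105, 0.022) (np.int64(320), np.int64(85), np.float64(0.0132))
[524.9 -12.   17.7]
```

View pics/w5.png

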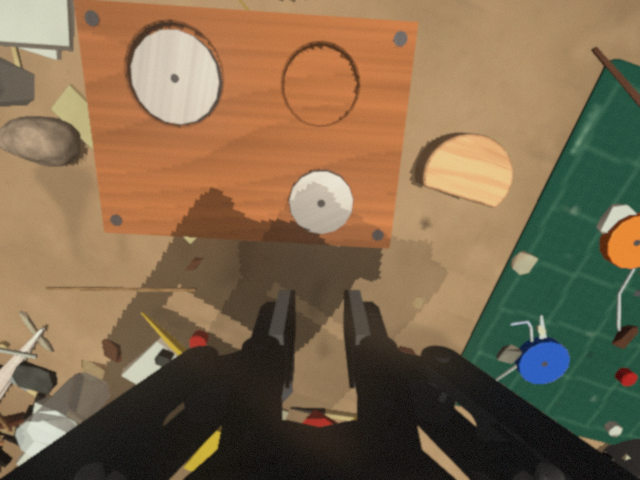

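The large disc is flush: the depth camera reads 21.2–21.6 mm across it, against 21.8 mm for the wood. The small disc at (320,203) and the narrow recess at (320,84) line up with the fingers. I'll go down and push it.

Request:
{"name": "carry_out", "arguments": {
  "deltas": [0,0,0.02,0,0,0,0,0,0.04,0,0,0,0,0,0.052,0,0,0,0,0,0.0595,0,0,0,0,0,0.0595,0,0,0]
}}

```text
time: 8.85
eef_pos: [0.4905, -0.0251, 0.0235]
tcp_rot: [0.982, 0.188, -0.0, -0.0]
contact_force: [-0.2, -0.5, 0.4]
opening: 0.248
finger_force: 0.0
```

Request:
{"name": "carry_out", "arguments": {
  "deltas": [0.004,0,0,0,0,0,0.008,0,0,0,0,0,0.012,0,0,0,0,0,0.016,0,0,0,0,0,0.02,0,0,0,0,0]
}}

```text
time: 9.48
eef_pos: [0.5094, -0.018, 0.0239]
tcp_rot: [0.982, 0.188, -0.0, 0.0]
contact_force: [-0.7, -0.8, 2.1]
opening: 0.249
finger_force: 0.5
```

Request:
{"name": "carry_out", "arguments": {
  "deltas": [0.004,0,0,0,0,0,0.008,0,0,0,0,0,0.012,0,0,0,0,0,0.016,0,0,0,0,0,0.02,0,0,0,0,0]
}}

```text
time: 10.1
eef_pos: [0.528, -0.0106, 0.0238]
tcp_rot: [0.982, 0.188, -0.0, -0.0]
contact_force: [-1.1, -0.8, 0.7]
opening: 0.248
finger_force: 0.5
```

```bash
python3 - <<'E'
from h import *
s=ctrl.get_state(); p=s["eef_pos"]; print(s["time"],p,s["contact_force"])
M=R.from_quat(s["tcp_rot"]).as_matrix(); print("recess in tool",M.T@(np.array([.581,.0105,.022])-p))
K,T=cam("wrist"); im,d=ctrl.read_camera("wrist"); im=im[:,:,::-1].copy(); cv2.imwrite("pics/w6.png",im)
q=p+M[:,0]*.0255; q[2]=.03; c=T[:3,:3].T@(q-T[:3,3]); u=(K@c/c[2])[:2].round().astype(int)
D=disc(im,tuple(u),50,.03,K,T); print(u,D,"disc in tool",M.T@(np.array([D[0]/1e3,D[1]/1e3,.03])-p))
E
```

```text
10.1 [ 0.5280357  -0.01055581  0.02382812] [-1.13245279 -0.75640184  0.66854652]
recess in tool [5.69961780e-02 2.05486079e-05 1.82792467e-03]
[319 262] [552.7  -0.8  17.6] disc in tool [ 2.65235606e-02  5.53677406e-05 -6.17197389e-03]
```

Request:
{"name": "carry_out", "arguments": {
  "deltas": [0.004,0,0,0,0,0,0.008,0,0,0,0,0,0.012,0,0,0,0,0,0.016,0,0,0,0,0,0.02,0,0,0,0,0]
}}

```text
time: 10.78
eef_pos: [0.5466, -0.0032, 0.0238]
tcp_rot: [0.982, 0.188, -0.0, -0.0]
contact_force: [-0.6, -0.1, -0.1]
opening: 0.254
finger_force: 0.4
```

Request:
{"name": "carry_out", "arguments": {
  "deltas": [0.003,0,0,0,0,0,0.006,0,0,0,0,0,0.009,0,0,0,0,0,0.0105,0,0,0,0,0,0.0105,0,0,0,0,0]
}}

```text
time: 11.4
eef_pos: [0.5563, 0.0007, 0.0238]
tcp_rot: [0.982, 0.188, 0.0, 0.0]
contact_force: [-0.3, -0.1, 0.6]
opening: 0.253
finger_force: 0.0
```

Request:
{"name": "carry_out", "arguments": {
  "deltas": [-0.003,0,0,0,0,0,-0.01,0,-0.03,0,0,0,-0.03,0,-0.07,0,0,0,-0.06,0,-0.1,0,0,0,-0.06,0,-0.1,0,0,0]
}}

```text
time: 12.02
eef_pos: [0.5008, -0.0223, 0.1264]
tcp_rot: [0.982, 0.188, 0.002, 0.001]
contact_force: [1.0, 0.0, -0.9]
opening: 0.25
finger_force: 0.0
```

```bash
python3 - <<'E'
from h import *
s=ctrl.get_state(); print(s["time"],s["eef_pos"],s["dq"].round(3))
K,T=cam("wrist"); im,d=ctrl.read_camera("wrist"); im=im[:,:,::-1].copy(); cv2.imwrite("pics/w7.png",im)
def z(uvw):
    c=T[:3,:3].T@(np.array(uvw)-T[:3,3]); u,v=(K@c/c[2])[:2].round().astype(int); dd=np.median(d[v-1:v+2,u-1:u+2]); return (T[:3,3]+T[:3,:3]@(c/c[2]*dd))[2].round(4)
for n,(x,y) in dict(wide=(.557,.0824),narrow=(.581,.0105)).items():
    print(n,[z((x+a,y+b,.022)) for a,b in((0.003,0.003),(.012,0),(-.012,0),(0,.012),(0,-.012))])
print("wood",z((.569,.046,.022)),z((.53,.03,.022)))
E
```

```text
12.025 [ 0.5008386  -0.02228993  0.12640879] [ 0.014  0.067  0.002  0.008 -0.028  0.011]
wide [np.float64(0.021), np.float64(0.0211), np.float64(0.0211), np.float64(0.021), np.float64(0.021)]
narrow [np.float64(0.0213), np.float64(0.0211), np.float64(0.0216), np.float64(0.0211), np.float64(0.0209)]
wood 0.0215 0.0215
```

View pics/w7.png

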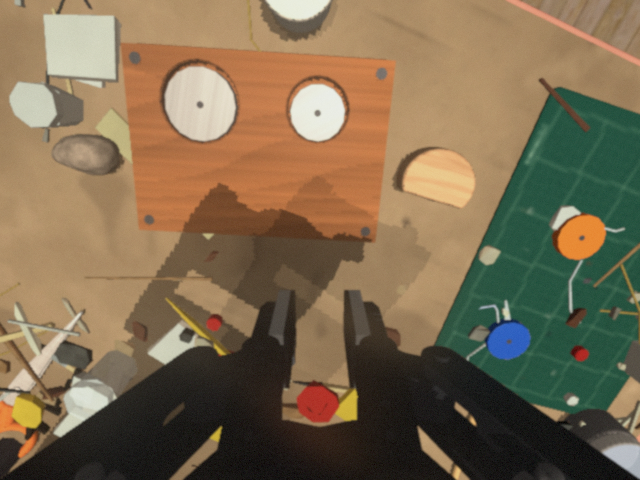

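Both discs are seated flush, the large at (200,104) and the small at (317,113). The stone, offcut and pot haven't been disturbed, and the arm is clear.

```bash
python3 -c "
from plant import ctrl
print(ctrl.sign_off())"
```

```text
the job is handed in; nothing more can be done
None
```

Both discs were pushed flush into their matching recesses, the large into the wide one and the small into the narrow one; the stone, offcut and pot were left alone, and the job was handed in at about 12 s.

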